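Dose syrup and draw the long stirring paddle out of the tub beneath the plank

ROBOT

A 7-joint arm with a two-finger parallel gripper is mounted at the origin on the work surface. World frame = base frame: x ahead of the robot, y to its left, z up, the work surface at z = 0. Lengths are in m, angles in rad, forces in N, time in s.
With the tool pointing down it reaches from about 0.425 to 1.025 m from the base axis. Payload 9.4 kg.
Tool frame: the origin (TCP) lies midway between the tips of the shut fingers; the grasp point (between the pads) lies 19 mm behind it (grip_point_offset is the distance from the TCP to the grasp point, in m); z points along the fingers, y is the line along which they close (so a half turn about z gives the same grasp; the last joint's range is limited). The gripper opens to 93 mm and grips with 3 to 60 N. Pads are 15 mm wide; open, the fingers measure 128 mm over their backs; the gripper's body (75 mm by 188 mm) begins 65 mm behind the grasp point.
Start: joints at [-1.195, 0.599, -0.003, 1.599, 0.002, 0.943, -0.08], TCP at [0.317, 0.652, 0.219] pointing down, gripper open.
Joint ranges: [-2.57, 2.57], [-0.35, 1.97], [-1.29, 1.29], [0.11, 2.56], [-1.05, 4.19], [0.11, 1.86], [-2.63, 2.63]. Speed limits (rad/s): [2.22, 2.22, 3.01, 3.01, 3.14, 3.14, 3.14].

INTERFACE

Orientations are given as a unit quaternion [w, x, y, z].
In Python, from plant import * gives the robot as it stands. The module is installed in compiled form; this text tells all that it offers.
- The arm moves only by the tool carry_out, never from a script. Its argument "rows" is a list of rows, each a list of 3 entries, a list of its own where there are three numbers: the shift along the tool's x, y, z in m, then the turn, a rotation vector about the tool's x, y, z in rad, then the finger opening in m, from 0 to 0.093. A call has 1 to 20 rows; each row is the pose to reach, as a shift and turn from the pose commanded when the call began, along the tool's axes at that moment; what a row does not reach only later rows make up. A row lasts 1/8 s, in which the tool goes at most 62.5 mm and 10.7 degrees, less where a joint would pass 70% of its speed; a pose out of reach is approached as far as the arm can. A call with a gripper value outside its range is refused whole. The fingers move at their own pace and stop on an object; "newtons" is the grip in N (left out, the last holds). Time passes only in rows, so rows that repeat a pose let the fingers close. It gives the time, the measured TCP pose, the force and the opening at its end, in the units of the state.
- get_obs(): the state, without advancing time (a new reading comes with each control period).
- read_camera(name): name is "side" or "top"; returns a dict with "color" (400x640x3 uint8, red, green, blue), "intrinsics" (3x3 intrinsics, pixels), "pose" (4x4, takes a point from camera to world coordinates). Camera axes: x right, y up, looking along -z (the intrinsics and any distortion apply to the point x, -y, -z); pixel columns grow to the right and rows downward; lengths in m; the calibration is good to about 2 mm. A picture is of the moment at which its call begins. There is no depth.
- job_done(): hands the job in, once; it reports no verdict.
Trained networks look in a picture, given as the dict that the camera call returned (one of the last four; its "shot" number tells which), for a name from the list of things; names that differ only in an ending like _2 or _b are one class to them, and where a whole thing is asked for, a point or a joint stands for the part that bears it (a point fixed in the world has none). Each returns a list of dicts, best first, with "conf" (0 to 1); they miss things now and then, are a little off and sometimes report something else, mostly with a low value. They report only what shows in the picture. A call takes as long as a camera call. They do not tell look-alikes from the thing itself.
- search_frame(picture, target): "at" ([row, column] in pixels, amid what is visible of it).
- mark_of(picture, target): "at" ([row, column] in pixels: a listed point, or the origin of a listed thing).
The state is a dict: "t": time; "joints": joint angles; "dq": joint speeds; "joint_torque": joint torques, N m; "tool_pos": TCP position; "tcp_rot": TCP orientation; "contact_force": force on the tool from outside, world axes, zero at the start; "wrist_torque": the same for the moment, N m; "finger_gap": finger opening in m.
Only numpy, scipy, OpenCV 4.12 (cv2) and the standard library are available. Lean on these libraries where they do the work, as an engineer would, in place of code of your own. Each camera call takes 0.05 s, during which the arm holds its last target. There are 200 camera calls.

TASK

Start the next syrup mix: press the pump of the red syrup bottle all the way down to squirt a dose into the blue bowl and let it come back up. Then take the long wooden paddle by its handle, tilt it and draw it out slantwise through the gap between the plank and the far rim of the clear tub, and finish while still holding it in the air, handle up and blade down, with the blade just above the middle of the bowl (not dipped into it), ready to stir. The paddle must touch nothing but your gripper at the end; leave the plank, the jars on it, the sauce bottle and the bowl where they stand.

Things in the scene. Friction and masses are not known exactly. Their poses are not given: they have to be found in the camera images.
- pump (a joint): stroke of the white pump head on the red syrup bottle, m: 0 = up, 0.018 = fully down. Springs back by itself; needs about 4 N to start moving and 11 N when fully down.
- pump_top (a point): middle of the flat top of the white pump head (36 mm across), 250 mm above the work surface when up; it is pressed straight down, travel 18 mm. Its x, y are the axis of the red syrup bottle (70 mm across, 200 mm high, in a steel holder with a 100 mm square foot, screwed down). The spout, part of the head, sticks out 70 mm along this point's +y towards the bowl, 11 mm below the top.
- syrup_bottle: the red syrup bottle with its screwed-down holder; origin at the centre of its foot on the work surface, +y is the direction of the spout. Fixed.
- bowl: blue round plastic bowl under the spout, 180 mm across the rim, 70 mm high, loose; origin at the centre of its underside, z up.
- bowl_rim (a point): centre of the bowl's open mouth, 70 mm above the work surface.
- tub: clear plastic tub, open at the top, fixed: 345 mm long (along its x, which points roughly away from the robot), 250 mm wide (its y), 120 mm high, walls and floor 5 mm thick, with a rim that sticks out 10 mm all round. Origin at the centre of its underside on the work surface. The plank covers the part of its mouth nearest the robot; the open gap between the plank and the far wall is about 205 mm by 240 mm.
- stock_tub: a second tub of the same size, left (+y) of the first one and in line with it, stocked with cartons; fixed, carries the other end of the plank.
- plank: brown wooden plank, 145 mm wide (its x), 600 mm long (its y), 22 mm thick, lying loose across the rims of both tubs, so its underside is 120 mm and its top 142 mm above the work surface. Origin at the centre of its underside; its edge at +72.5 mm along its x bounds the gap.
- paddle: pale wooden stirring paddle, 320 mm long, about 0.1 kg, lying flat on the floor of the tub (5 mm above the work surface), longer than the gap. Its x runs along its length from the blade to the handle's end, z up. Blade: 62 mm wide (y), 12 mm thick, from -160 to -43 mm along x, under the plank. Handle: 20 mm wide, 18 mm thick, from -50 to +160 mm. Origin half-way along, on its underside. Centre of mass at about x = -37 mm.
- paddle_grip (a point): point inside the handle where it is well grasped across its 20 mm width: +60 mm along the paddle's x, half-way up its 18 mm thickness; lies in the open gap.
- paddle_blade (a point): point in the blade, 31 mm from its tip, half-way up its 12 mm thickness, 189 mm from paddle_grip.
- paddle_end (a point): end of the handle, +160 mm along the paddle's x, half-way up its thickness.
- spice_jar: amber jar with a yellow lid, 52 mm across, 85 mm high, standing on the plank over the second tub; loose. Origin at the centre of its underside.
- salt_jar: white jar with a red lid, 56 mm across, 75 mm high, standing on the plank over the second tub; loose. Origin at the centre of its underside.
- sauce_bottle: amber sauce bottle with a yellow cap and label, 66 mm across, 190 mm high, standing on the work surface beyond the syrup bottle, farther from the robot; loose. Origin at the centre of its underside.
Mind the look-alikes: they are no part of the job. Of the things that look like the syrup_bottle, take the one that is farthest to the robot's right at the start. Of the things that look like the sauce_bottle, the larger one is meant.

How it is judged:
On the way, in this order (a step that is already met when the one before it is completed fails the run):
1. the pump is pressed all the way down (value of joint pump above 0.0145 m), for 0.05 s.
2. the pump is let come back up (value of joint pump below 0.003 m), for 0.1 s.
3. the paddle is held in the gripper, blade and handle end both above the tub's rim (height (world z) of each of paddle_blade, paddle_end above 0.13 m and contact force between paddle and the fingers above 1 N), for 0.1 s.
At the end, for the whole second after the job is handed in: Paddle held at rest, handle up, 16 degrees or more off level; paddle_blade within 50 mm of the bowl's centre and 85 to 200 mm above the work surface; paddle touches no bowl, bottles, tubs or plank; pump up; plank within 20 mm, bowl, jars, sauce bottle within 30 mm of their starts (contact force between paddle and the fingers above 1 N and horizontal distance between paddle_blade and bowl_rim below 0.05 m and height (world z) of paddle_blade between 0.085 and 0.2 m and angle between paddle's own x axis and vertical below 1.3 rad and linear speed of paddle below 0.03 m/s and contact force between paddle and bowl below 0.3 N and contact force between paddle and syrup_bottle below 0.3 N and contact force between paddle and tub below 0.3 N and contact force between paddle and plank below 0.3 N and contact force between paddle and stock_tub below 0.3 N and contact force between paddle and sauce_bottle below 0.3 N and value of joint pump below 0.003 m and distance of plank from where it was at the start of the episode below 0.02 m and distance of each of bowl, spice_jar, salt_jar, sauce_bottle from where it was at the start of the episode below 0.03 m); the arm keeps its last pose, push and grip.
It fails at once if the plank is shoved more than 20 mm or lifted off (distance of plank from where it was at the start of the episode above 0.02 m).
It fails at once if the bowl is shoved more than 30 mm or tipped (distance of bowl from where it was at the start of the episode above 0.03 m or angle between bowl's own z axis and vertical above 0.3 rad).
It fails at once if a jar or the sauce bottle is moved more than 30 mm or tipped (distance of any of spice_jar, salt_jar, sauce_bottle from where it was at the start of the episode above 0.03 m or angle between any of spice_jar, salt_jar, sauce_bottle's own z axis and vertical above 0.4 rad).
It also fails if it takes over 61 s, if anything falls off the work surface, if the arm or the gripper's body presses on something with over 40 N, if the wrist force passes 120 N, or if a joint passes its speed limit or range.

## Working session

There is one attempt and no reset: what is moved stays moved. The work goes in short steps, Python scripts to look and compute and a tool call to move; the robot and the scene stay as the last step left them, time stands still between calls to the robot, and variables do not carry over. Pictures are saved under pics/ and viewed, on a budget of 10 in all, crops included, one or two more only if the job needs it, and the job is handed in when it is done.

Besides the shell and the picture viewer there is one more tool, called after ">>>" as name(argument=value, ...), one argument or row to a line, values as JSON. carry_out: Moves the arm, as the interface text tells. Its arguments: {"type":"object","properties":{"rows":{"type":"array","items":{"type":"array"}},"newtons":{"type":"number"}},"required":["rows"]}

```bash
mkdir -p pics; cat > h.py <<'E'
from plant import *
import numpy as np, cv2
from scipy.spatial.transform import Rotation as R
def ray(p,rc):
    K=np.array(p["intrinsics"]);T=np.array(p["pose"])
    d=np.array([(rc[1]-K[0,2])/K[0,0],-(rc[0]-K[1,2])/K[1,1],-1]);return T[:3,3],T[:3,:3]@d
def atz(p,rc,z):
    o,d=ray(p,rc);return o+d*(z-o[2])/d[2]
def tri(a,b):
    A=[];B=[]
    for o,d in (a,b):
        d=d/np.linalg.norm(d);P=np.eye(3)-np.outer(d,d);A.append(P);B.append(P@o)
    x=np.linalg.solve(sum(A),sum(B));return x,max(np.linalg.norm(P@x-q) for P,q in zip(A,B))
def proj(p,X):
    K=np.array(p["intrinsics"]);T=np.array(p["pose"]);c=T[:3,:3].T@(np.array(X)-T[:3,3])
    return [K[1,2]-K[1,1]*c[1]/-c[2],K[0,2]+K[0,0]*c[0]/-c[2]]
def save(p,n):cv2.imwrite(n,p["color"][:,:,::-1])
E
python3 - <<'E'
from h import *
np.set_printoptions(precision=4,suppress=True)
S=read_camera("side");T=read_camera("top")
save(S,"pics/s0.png");save(T,"pics/t0.png")
for k,p in(("S",S),("T",T)):
    print(k,np.array(p["pose"])[:3,3],[x for x in p if x not in("color",)])
    for n in ["pump_top","syrup_bottle","bowl","bowl_rim","tub","plank","paddle","paddle_grip","paddle_blade","paddle_end","sauce_bottle","spice_jar","salt_jar"]:
        print(n,[(np.round(q["at"],1).tolist(),round(q["conf"],2)) for q in mark_of(p,n)][:4])
print(get_obs())
E
```

```text
S [ 0.0579 -1.0128  1.384 ] ['intrinsics', 'pose', 'shot']
pump_top [([269.0, 395.2], 0.63), ([264.8, 292.5], 0.55)]
syrup_bottle [([306.7, 386.5], 0.61), ([311.2, 294.3], 0.55)]
bowl [([280.3, 369.8], 0.77)]
bowl_rim [([270.2, 369.0], 0.89)]
tub [([196.1, 334.4], 0.96), ([316.7, 421.1], 0.31)]
plank [([150.0, 291.9], 0.71), ([149.8, 310.6], 0.68)]
paddle [([196.3, 333.8], 0.7), ([311.0, 387.9], 0.26), ([134.9, 287.9], 0.19)]
paddle_grip [([194.0, 353.8], 0.56)]
paddle_blade []
paddle_end [([187.2, 377.2], 0.75)]
sauce_bottle [([316.4, 419.4], 0.91), ([306.0, 449.7], 0.81)]
spice_jar [([135.6, 284.9], 0.76)]
salt_jar [([120.5, 274.4], 0.78)]
T [0.298  0.004  1.6578] ['intrinsics', 'pose', 'shot']
pump_top [([182.6, 441.5], 0.76), ([273.7, 410.1], 0.64)]
syrup_bottle [([266.0, 394.3], 0.91), ([194.3, 423.1], 0.65), ([186.6, 202.1], 0.57), ([188.9, 282.9], 0.56)]
bowl [([195.2, 392.2], 0.61), ([145.9, 289.5], 0.51)]
bowl_rim [([191.9, 393.4], 0.63)]
tub [([189.7, 280.0], 0.66)]
plank [([216.9, 226.0], 0.73)]
paddle [([189.4, 286.1], 0.73), ([218.6, 176.5], 0.38)]
paddle_grip [([170.1, 280.9], 0.78), ([195.8, 389.8], 0.66)]
paddle_blade []
paddle_end [([145.5, 289.3], 0.53)]
sauce_bottle [([165.6, 436.2], 0.88), ([138.2, 434.6], 0.81), ([182.4, 443.6], 0.73), ([188.2, 289.0], 0.24)]
spice_jar [([215.6, 199.9], 0.77), ([170.7, 284.4], 0.45)]
salt_jar [([219.4, 175.3], 0.8)]
{'t': 1.4, 'joints': array([-1.1947,  0.5993, -0.0025,  1.5994,  0.0018,  0.9429, -0.0798]), 'dq': array([ 0.0009, -0.0013, -0.0007,  0.0001, -0.0005,  0.002 , -0.0004]), 'joint_torque': array([  0.0003, -76.4825,   1.4964, -25.2707,  -0.0524,   0.0105,
         0.0001]), 'tool_pos': array([0.3172, 0.6519, 0.2186]), 'tcp_rot': array([0.    , 0.2245, 0.9745, 0.    ]), 'contact_force': array([ 0.2429, -0.0584, -0.2448]), 'wrist_torque': array([ 0.0314,  0.0306, -0.0106]), 'finger_gap': 0.0929615864765002}
```

```bash
python3 - <<'E'
import cv2,numpy as np
s=cv2.imread("pics/s0.png");t=cv2.imread("pics/t0.png")
a=cv2.resize(s[100:340,240:480],(480,480),interpolation=3);cv2.imwrite("pics/a.png",cv2.resize(s[100:340,230:480],(781,600*240//192*0+750)[:1]+(600,)) if 0 else cv2.resize(s[90:350,230:490],(600,600),interpolation=3))
cv2.imwrite("pics/b.png",cv2.resize(t[110:310,150:480],(800,485),interpolation=3))
E
```

```text
(no output)
```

View pics/a.png

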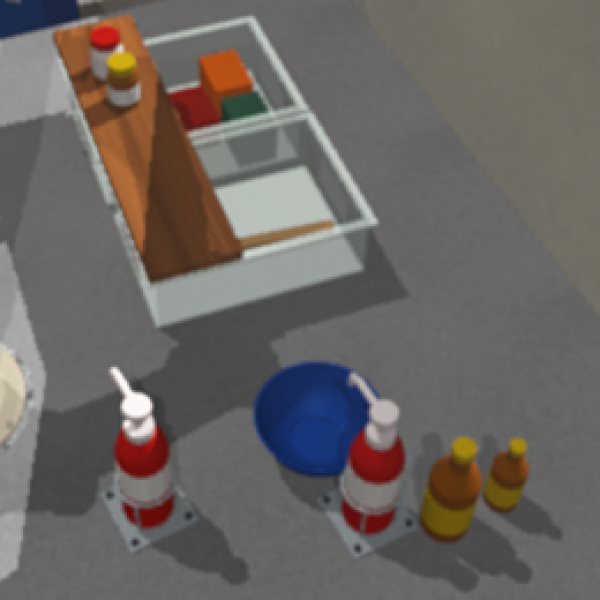

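View pics/b.png

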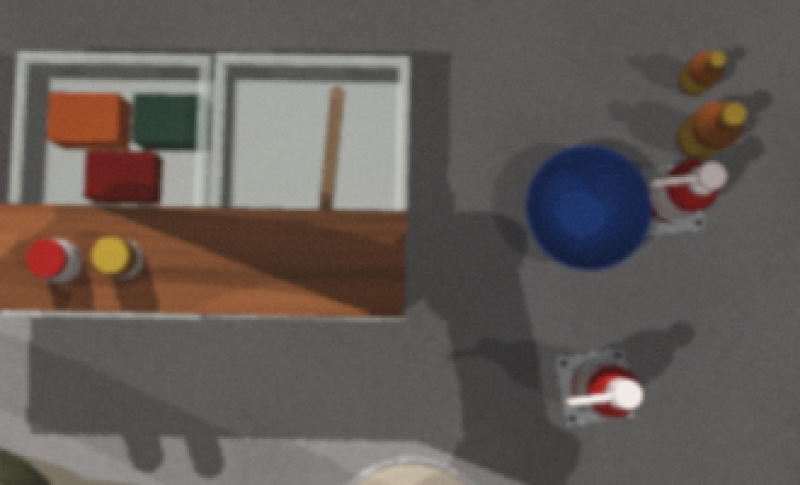

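The side crop (scale 2.31, offset row 90, col 230) shows the plank, both tubs, the paddle handle sticking into the gap, the bowl, two red pump bottles and two amber bottles. The top crop (scale 2.42) shows the same things.

- **Syrup look-alikes:** the tops are at top-picture (183,441) and (274,410). The first lies farther right (smaller y) and its spout points over the bowl, so it is the one meant. Both enlarged crops confirm this.
- **Sauce look-alikes:** (166,436) and (138,434). The first is larger and next to the syrup bottle, so it is the one meant.

```bash
python3 - <<'E'
from h import *
np.set_printoptions(precision=4,suppress=True)
S=read_camera("side");T=read_camera("top")
def best(p,n,near):
    l=[q["at"] for q in mark_of(p,n)]
    l=[q for q in l if np.hypot(q[0]-near[0],q[1]-near[1])<12]
    return l[0] if l else None
for n,s,t,z in [("pump_top",(269,395),(183,441),.25),("syrup_bottle",(307,387),(194,423),0),("bowl_rim",(270,369),(192,393),.07),("bowl",(280,370),(195,392),0),("paddle_grip",(194,354),(170,282),.014),("paddle_end",(187,377),(145.5,289),.014),("sauce_bottle",(316,419),(165,436),0),("plank",(150,300),(217,226),.12),("tub",(196,334),(190,280),0),("spice_jar",(135,285),(216,200),.142),("salt_jar",(120,274),(219,175),.142)]:
    a=best(S,n,s);b=best(T,n,t)
    print(n,a and atz(S,a,z),b and atz(T,b,z), *(tri(ray(S,a),ray(T,b)) if a and b else []))
# features from top crop (pixels)
f=lambda u,v:(110+v/2.424,150+u/2.424)
for n,uv,z in [("plank edge R",(406,212),.142),("plank edge mid",(210,206),.142),("plank near R",(404,317),.142),("handle end",(337,88),.014),("handle mid",(332,150),.014),("handle at plank",(327,207),.014),("tub FR",(410,55),.12),("tub FL",(216,55),.12)]:
    print(n,atz(T,f(*uv),z))
c=lambda u,v:(90+v*260/600,230+u*260/600)
for n,uv,z in [("plank R far",(241,258),.142),("plank R near",(151,283),.142),("handle end",(332,226),.014),("handle plank",(245,242),.014),("tub FR",(375,222),.12),("head",(385,410),.25),("foot c",(368,520),0)]:
    print("S",n,atz(S,c(*uv),z))
print("T head",atz(T,f(713,176),.25))
E
```

```text
pump_top [ 0.501  -0.3841  0.25  ] [ 0.4941 -0.3951  0.25  ] [ 0.4937 -0.3917  0.2642] 0.0016890747693411594
syrup_bottle [ 0.4986 -0.3923  0.    ] [ 0.4912 -0.3821  0.    ] [ 0.4972 -0.3863 -0.0113] 0.004920449792340259
bowl_rim [ 0.4793 -0.2695  0.07  ] [ 0.4835 -0.2623  0.07  ] [ 0.4837 -0.2638  0.0595] 0.0010496571642711805
bowl [ 0.4745 -0.2678  0.    ] [ 0.4774 -0.2667  0.    ] [ 0.4765 -0.2667 -0.0024] 0.0012190561284058767
paddle_grip [0.5882 0.0857 0.014 ] [0.5725 0.117  0.014 ] [ 0.59    0.1161 -0.0214] 0.011880801607391763
paddle_end [0.6824 0.0925 0.014 ] [0.6724 0.0933 0.014 ] [0.6767 0.0919 0.0155] 0.004797638492875213
sauce_bottle [ 0.5744 -0.4388  0.    ] [ 0.5789 -0.4417  0.    ] [ 0.5761 -0.4402  0.0024] 0.002504588906040867
plank [0.4167 0.3087 0.12  ] [0.4171 0.3049 0.12  ] [0.4162 0.3043 0.1241] 0.0006347842660818159
tub [0.4919 0.132  0.    ] [0.5105 0.1312 0.    ] [ 0.5021  0.1336 -0.0035] 0.009081094547886916
spice_jar [0.4224 0.3531 0.142 ] [0.411  0.3775 0.142 ] [0.4211 0.3812 0.1182] 0.008528338575038357
salt_jar [0.4141 0.446  0.142 ] [0.4081 0.4615 0.142 ] [0.4138 0.465  0.1268] 0.0047406149701123635
plank edge R [ 0.4677 -0.0035  0.142 ]
plank edge mid [0.4823 0.2615 0.142 ]
plank near R [0.3264 0.0027 0.142 ]
handle end [0.6694 0.0937 0.014 ]
handle mid [0.5766 0.1027 0.014 ]
handle at plank [0.4922 0.1115 0.014 ]
tub FR [ 0.6897 -0.0145  0.12  ]
tub FL [0.6965 0.2556 0.12  ]
S plank R far [ 0.464  -0.0206  0.142 ]
S plank R near [ 0.327  -0.0162  0.142 ]
S handle end [0.6705 0.0899 0.014 ]
S handle plank [0.5248 0.111  0.014 ]
S tub FR [ 0.6871 -0.0124  0.12  ]
S head [ 0.4972 -0.3912  0.25  ]
S foot c [ 0.4934 -0.4018  0.    ]
T head [ 0.4917 -0.3897  0.25  ]
```

>>> carry_out(
  rows=[
    [[0, 0, -0.15], [0, 0, 0], 0],
    [[0, 0, -0.15], [0, 0, 0], 0],
    [[0, 0, -0.15], [0, 0, 0], 0],
    [[-0.406, -0.416, -0.15], [0, 0, 0], 0],
    [[-0.406, -0.416, -0.15], [0, 0, 0], 0],
    [[-0.406, -0.416, -0.15], [0, 0, 0], 0],
    [[-0.406, -0.416, -0.15], [0, 0, 0], 0],
    [[-0.406, -0.416, -0.15], [0, 0, 0], 0],
    [[-0.406, -0.416, -0.15], [0, 0, 0], 0],
    [[-0.406, -0.416, -0.15], [0, 0, 0], 0],
    [[-0.406, -0.416, -0.15], [0, 0, 0], 0],
    [[-0.406, -0.416, -0.15], [0, 0, 0], 0],
    [[-0.617, -0.859, -0.071], [0, 0, 0], 0],
    [[-0.617, -0.859, -0.071], [0, 0, 0], 0],
    [[-0.617, -0.859, -0.071], [0, 0, 0], 0],
    [[-0.617, -0.859, -0.071], [0, 0, 0], 0],
    [[-0.617, -0.859, -0.071], [0, 0, 0], 0],
    [[-0.617, -0.859, -0.071], [0, 0, 0], 0],
    [[-0.617, -0.859, -0.071], [0, 0, 0], 0],
    [[-0.617, -0.859, -0.071], [0, 0, 0], 0],
  ],
  newtons=20,
)

```text
t: 5.1
tool_pos: [0.4962, -0.3779, 0.2918]
tcp_rot: [0.0, 0.224, 0.975, 0.0]
contact_force: [1.2, 0.6, -0.7]
finger_gap: 0.0009
```

```bash
python3 - <<'E'
from h import *
np.set_printoptions(precision=4,suppress=True)
T=read_camera("top");S=read_camera("side")
print(get_obs()["tool_pos"])
tp=get_obs()["tool_pos"]
for p in(S,T):
    print([(np.round(q["at"],1).tolist(),round(q["conf"],2),atz(p,q["at"],.25)) for q in mark_of(p,"pump_top")], proj(p,tp))
r0,c0=proj(S,tp);r0=int(r0);c0=int(c0)
a=cv2.resize(S["color"][r0-50:r0+50,c0-50:c0+50],(400,400),interpolation=3)
cv2.imwrite("pics/c.png",a[:,:,::-1])
E
```

```text
[ 0.4937 -0.383   0.291 ]
[([269.6, 398.4], 0.68, array([ 0.4983, -0.3983,  0.25  ])), ([267.1, 290.8], 0.48, array([ 0.2283, -0.2814,  0.25  ]))] [np.float64(257.25020516563455), np.float64(395.7625455847339)]
[([180.9, 443.3], 0.43, array([ 0.497 , -0.3874,  0.25  ]))] [np.float64(180.02681316910056), np.float64(445.6411321122017)]
```

View pics/c.png

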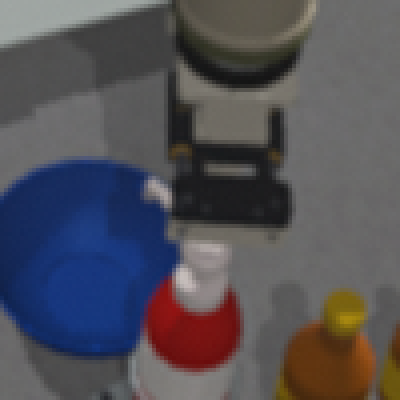

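>>> carry_out(
  rows=[
    [[0, 0, 0.03], [0, 0, 0], 0],
    [[0, 0, 0.04], [0, 0, 0], 0],
    [[0, 0, 0.045], [0, 0, 0], 0],
    [[0, 0, 0.05], [0, 0, 0], 0],
    [[0, 0, 0.054], [0, 0, 0], 0],
    [[0, 0, 0.058], [0, 0, 0], 0],
    [[0, 0, 0.06], [0, 0, 0], 0],
    [[0, 0, 0.06], [0, 0, 0], 0],
    [[0, 0, 0.06], [0, 0, 0], 0],
  ],
)

```text
t: 6.42
tool_pos: [0.4968, -0.3747, 0.2335]
tcp_rot: [0.001, 0.224, 0.975, 0.001]
contact_force: [-2.6, 5.6, 9.4]
finger_gap: 0.0004
```

>>> carry_out(
  rows=[
    [[0, 0, 0.003], [0, 0, 0], 0],
    [[0, 0, 0.005], [0, 0, 0], 0],
    [[0, 0, 0.005], [0, 0, 0], 0],
  ],
)

```text
t: 6.8
tool_pos: [0.4971, -0.3748, 0.2318]
tcp_rot: [0.002, 0.224, 0.975, 0.001]
contact_force: [-8.8, 12.4, 38.5]
finger_gap: 0.0007
```

```bash
python3 - <<'E'
from h import *
o=get_obs();print(o["tool_pos"],o["contact_force"],o["wrist_torque"],o["joints"])
E
```

```text
[ 0.49711784 -0.37476563  0.23181151] [-8.84627483 12.40756583 38.50494461] [ 2.79575405  2.0571121  -0.06225684] [ 0.30207026  0.48042986  0.37556024  1.849265   -0.23199323  0.85166057
  1.91148881]
```

>>> carry_out(
  rows=[
    [[0, 0, -0.02], [0, 0, 0], 0],
    [[0, 0, -0.05], [0, 0, 0], 0],
    [[0, 0, -0.12], [0, 0, 0], 0.04],
    [[0, 0, -0.12], [0, 0, 0], 0.04],
    [[0, 0, -0.12], [0, 0, 0], 0.04],
    [[0, 0, -0.12], [0, 0, 0], 0.04],
  ],
)

```text
t: 7.55
tool_pos: [0.4958, -0.3753, 0.3456]
tcp_rot: [-0.001, 0.224, 0.975, 0.0]
contact_force: [-0.7, -0.6, -0.6]
finger_gap: 0.036
```

```bash
python3 - <<'E'
from h import *
np.set_printoptions(precision=4,suppress=True)
S=read_camera("side");T=read_camera("top")
o=get_obs();print(o["t"],o["tool_pos"],o["contact_force"],o["dq"])
for p in(S,T):
    print([(np.round(q["at"],1).tolist(),round(q["conf"],2),atz(p,q["at"],.25)) for q in mark_of(p,"pump_top")])
for n in ("bowl_rim",):
  for p in(S,T): print(n,[(q["conf"],atz(p,q["at"],.07)) for q in mark_of(p,n)])
a=cv2.resize(S["color"][90:350,230:490],(600,600),interpolation=3);cv2.imwrite("pics/d.png",a[:,:,::-1])
E
```

```text
7.65 [ 0.4958 -0.3755  0.3455] [-0.054   0.1161 -0.2966] [ 0.0017 -0.0001  0.0027 -0.0056  0.0005  0.0009 -0.0001]
[([263.7, 290.9], 0.48, array([ 0.2322, -0.271 ,  0.25  ])), ([270.2, 397.3], 0.46, array([ 0.4946, -0.3989,  0.25  ]))]
[]
bowl_rim [(0.77, array([ 0.4758, -0.2709,  0.07  ]))]
bowl_rim [(0.73, array([ 0.4821, -0.2626,  0.07  ]))]
```

View pics/d.png

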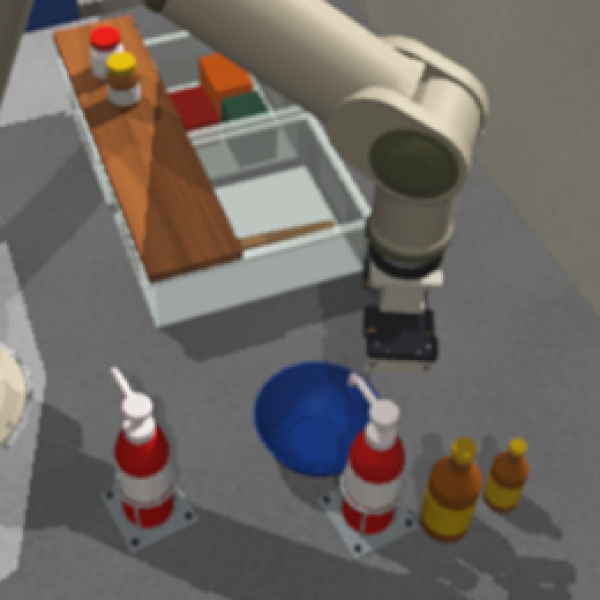

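The side crop shows the pump head back up at (385,410), with the bowl, paddle, plank and jars unmoved and the gripper clear. Next I measure the handle line by colour.

```bash
cat >> h.py <<'E'
def rows(tgt,Rt,o=None):
    o=o or get_obs();q=o["tcp_rot"];R0=R.from_quat([q[1],q[2],q[3],q[0]])
    print("shift",np.round(R0.inv().apply(np.array(tgt)-o["tool_pos"]),4),"turn",np.round((R0.inv()*Rt).as_rotvec(),4))
def tool(yaw,lean):  # yaw of paddle x, lean of tool back toward paddle +x
    a=np.array([np.cos(yaw),np.sin(yaw),0]);p=np.array([-a[1],a[0],0])
    z=-np.sin(lean)*a-np.cos(lean)*np.array([0,0,1]);return R.from_matrix(np.c_[np.cross(p,z),p,z])
E
python3 - <<'E'
from h import *
np.set_printoptions(precision=4,suppress=True)
S=read_camera("side");T=read_camera("top")
for n,p,box in(("S",S,(184,202,337,377)),("T",T,(143,195,276,294))):
    r0,r1,c0,c1=box;im=p["color"][r0:r1,c0:c1].astype(int)
    m=(im[...,0]-im[...,2]>35)
    rc=np.argwhere(m)+[r0,c0]
    P=np.array([atz(p,x,.018) for x in rc])
    P=P[P[:,0]>.49]
    k=np.polyfit(P[:,0],P[:,1],1);print(n,len(P),"x range",P[:,0].min(),P[:,0].max(),"slope",k[0],"y at .56",np.polyval(k,.56),"std",np.std(P[:,1]-np.polyval(k,P[:,0])))
Rt=tool(-.105,np.radians(15))
rows([.565,.114,.24],Rt)
rows([.565,.114,.009],Rt)
E
```

```text
S 140 x range 0.5222471304138693 0.6699238536913649 slope -0.08438889673397781 y at .56 0.1042856514740591 std 0.005507931095120253
T 142 x range 0.5074010075222899 0.6660795179637911 slope -0.11651218764840765 y at .56 0.10700049647906783 std 0.003468884574065602
shift [0.1524 0.4707 0.1066] turn [ 0.0456  0.2586 -0.3458]
shift [0.1523 0.4707 0.3376] turn [ 0.0456  0.2586 -0.3458]
```

>>> carry_out(
  rows=[
    [[0.152, 0.471, 0.05], [0.046, 0.259, -0.346], 0.055],
    [[0.152, 0.471, 0.05], [0.046, 0.259, -0.346], 0.055],
    [[0.152, 0.471, 0.05], [0.046, 0.259, -0.346], 0.055],
    [[0.152, 0.471, 0.05], [0.046, 0.259, -0.346], 0.055],
    [[0.152, 0.471, 0.05], [0.046, 0.259, -0.346], 0.055],
    [[0.152, 0.471, 0.05], [0.046, 0.259, -0.346], 0.055],
    [[0.152, 0.471, 0.05], [0.046, 0.259, -0.346], 0.055],
    [[0.152, 0.471, 0.05], [0.046, 0.259, -0.346], 0.055],
    [[0.152, 0.471, 0.107], [0.046, 0.259, -0.346], 0.055],
    [[0.152, 0.471, 0.107], [0.046, 0.259, -0.346], 0.055],
    [[0.152, 0.471, 0.107], [0.046, 0.259, -0.346], 0.055],
    [[0.152, 0.471, 0.107], [0.046, 0.259, -0.346], 0.055],
    [[0.152, 0.471, 0.107], [0.046, 0.259, -0.346], 0.055],
    [[0.152, 0.471, 0.107], [0.046, 0.259, -0.346], 0.055],
  ],
)

```text
t: 9.7
tool_pos: [0.5658, 0.1138, 0.2406]
tcp_rot: [-0.13, 0.052, 0.99, 0.007]
contact_force: [0.0, 0.5, 0.1]
finger_gap: 0.0546
```

```bash
python3 - <<'E'
from h import *
np.set_printoptions(precision=4,suppress=True)
S=read_camera("side");o=get_obs();print(o["t"],o["tool_pos"],o["contact_force"],o["finger_gap"],o["joints"])
Rt=tool(-.105,np.radians(15))
rows([.563,.114,.06],Rt);rows([.563,.114,.009],Rt)
a=cv2.resize(S["color"][90:250,280:440],(560,560),interpolation=3);cv2.imwrite("pics/e.png",a[:,:,::-1])
E
```

```text
9.75 [0.5657 0.1139 0.2404] [0.0902 0.1553 0.1829] 0.05511316879192241 [-0.373   0.5161  0.1948  1.7538 -0.1883  1.139   1.3761]
shift [-0.0439 -0.0001  0.175 ] turn [-0.0001  0.0008 -0.0001]
shift [-0.0571 -0.0001  0.2243] turn [-0.0001  0.0008 -0.0001]
```

View pics/e.png

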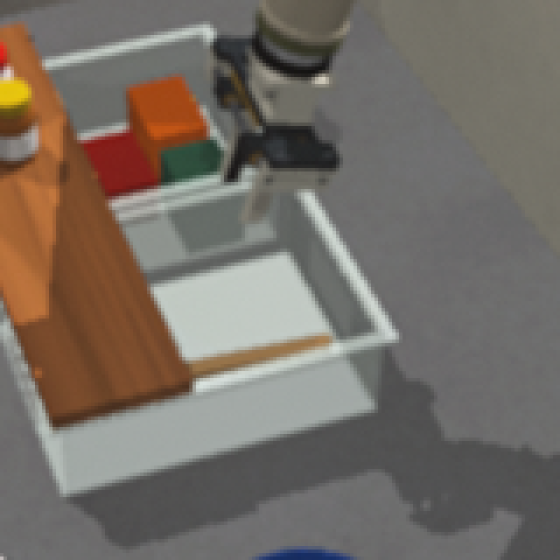

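The side crop shows the gripper hovering upright over the gap, with one finger visible at (258,200). The handle lies from (190,370) to (330,340). Descending.

>>> carry_out(
  rows=[
    [[-0.013, 0, 0.05], [0, 0, 0], 0.055],
    [[-0.025, 0, 0.1], [0, 0, 0], 0.055],
    [[-0.035, 0, 0.14], [0, 0, 0], 0.055],
    [[-0.044, 0, 0.175], [0, 0, 0], 0.055],
    [[-0.048, 0, 0.19], [0, 0, 0], 0.055],
    [[-0.05, 0, 0.2], [0, 0, 0], 0.055],
    [[-0.05, 0, 0.2], [0, 0, 0], 0.055],
    [[-0.05, 0, 0.2], [0, 0, 0], 0.055],
  ],
)

```text
t: 10.75
tool_pos: [0.5628, 0.1144, 0.0348]
tcp_rot: [-0.13, 0.052, 0.99, 0.007]
contact_force: [-0.5, 0.7, -0.2]
finger_gap: 0.055
```

>>> carry_out(
  rows=[
    [[-0.003, 0, 0.012], [0, 0, 0], 0.055],
    [[-0.005, 0, 0.02], [0, 0, 0], 0.055],
    [[-0.006, 0, 0.025], [0, 0, 0], 0.055],
    [[-0.006, 0, 0.025], [0, 0, 0], 0.055],
    [[-0.006, 0, 0.025], [0, 0, 0], 0.055],
    [[-0.006, 0, 0.025], [0, 0, 0], 0.055],
  ],
)

```text
t: 11.5
tool_pos: [0.5615, 0.1143, 0.008]
tcp_rot: [-0.13, 0.052, 0.99, 0.007]
contact_force: [0.9, 0.1, -0.3]
finger_gap: 0.0548
```

>>> carry_out(
  rows=[
    [[0, 0, -0.001], [0, 0, 0], 0.04],
    [[0, 0, -0.001], [0, 0, 0], 0.03],
    [[0, 0, -0.001], [0, 0, 0], 0.022],
    [[0, 0, -0.001], [0, 0, 0], 0.01],
    [[0, 0, -0.001], [0, 0, 0], 0.01],
    [[0, 0, -0.001], [0, 0, 0], 0.01],
    [[0, 0, -0.001], [0, 0, 0], 0.01],
    [[0, 0, -0.001], [0, 0, 0], 0.01],
  ],
  newtons=45,
)

```text
t: 12.5
tool_pos: [0.5617, 0.1142, 0.0091]
tcp_rot: [-0.13, 0.052, 0.99, 0.007]
contact_force: [-0.4, -1.4, 1.7]
finger_gap: 0.0196
```

```bash
python3 - <<'E'
from h import *
np.set_printoptions(precision=4,suppress=True)
o=get_obs();q=o["tcp_rot"];R0=R.from_quat([q[1],q[2],q[3],q[0]]);print(o["tool_pos"],o["contact_force"],o["finger_gap"])
# pivot = blade tip
a=np.array([np.cos(-.1),np.sin(-.1),0]);p=np.array([-a[1],a[0],0])
G=o["tool_pos"]; s=.672; # handle end x
d=(s-G[0])/a[0]; tip=G+a*(d-.32); tip[2]=.005; print("tip",tip,"grip at paddle x",160-d*1e3)
def tgt(th,L,up=0):
    Q=R.from_rotvec(-p*th); ax=Q.apply(a)
    pos=tip+Q.apply(G-tip)+ax*L+[0,0,up]
    s=R0.inv().apply(pos-G);r=(R0.inv()*Q*R0).as_rotvec()
    print(round(np.degrees(th)),L,np.round(s,3),np.round(r,3),np.round(pos,3))
for th in range(5,31,5): tgt(np.radians(th),0,.004)
for L in(.02,.05,.1,.15,.18): tgt(np.radians(30),L,.004)
E
```

```text
[0.5617 0.1142 0.0091] [-0.432  -1.3899  1.725 ] 0.019577574270280226
tip [0.3536 0.1351 0.005 ] grip at paddle x 49.12147976374375
5 0 [ 0.007 -0.    -0.021] [-0.    -0.087 -0.   ] [0.561 0.114 0.031]
10 0 [ 0.014 -0.    -0.038] [-0.001 -0.175 -0.   ] [0.558 0.115 0.049]
15 0 [ 0.023 -0.    -0.054] [-0.001 -0.262 -0.   ] [0.554 0.115 0.067]
20 0 [ 0.033 -0.    -0.069] [-0.002 -0.349 -0.   ] [0.548 0.116 0.084]
25 0 [ 0.044 -0.    -0.083] [-0.002 -0.436 -0.   ] [0.54  0.116 0.101]
30 0 [ 0.057 -0.    -0.097] [-0.002 -0.524 -0.   ] [0.532 0.117 0.117]
30 0.02 [ 0.043 -0.    -0.111] [-0.002 -0.524 -0.   ] [0.549 0.116 0.127]
30 0.05 [ 0.022 -0.    -0.132] [-0.002 -0.524 -0.   ] [0.575 0.113 0.142]
30 0.1 [-0.014  0.    -0.167] [-0.002 -0.524 -0.   ] [0.618 0.109 0.167]
30 0.15 [-0.049  0.    -0.203] [-0.002 -0.524 -0.   ] [0.661 0.104 0.192]
30 0.18 [-0.07   0.    -0.224] [-0.002 -0.524 -0.   ] [0.687 0.102 0.207]
```

>>> carry_out(
  rows=[
    [[0.002, 0, -0.008], [0, -0.02, 0], 0.01],
    [[0.007, 0, -0.021], [0, -0.087, 0], 0.01],
    [[0.01, 0, -0.03], [0, -0.13, 0], 0.01],
    [[0.014, 0, -0.038], [0, -0.175, 0], 0.01],
    [[0.018, 0, -0.046], [0, -0.218, 0], 0.01],
    [[0.023, 0, -0.054], [0, -0.262, 0], 0.01],
    [[0.028, 0, -0.062], [0, -0.305, 0], 0.01],
    [[0.033, 0, -0.069], [0, -0.349, 0], 0.01],
    [[0.038, 0, -0.076], [0, -0.392, 0], 0.01],
    [[0.044, 0, -0.083], [0, -0.436, 0], 0.01],
    [[0.05, 0, -0.09], [0, -0.48, 0], 0.01],
    [[0.057, 0, -0.097], [0, -0.524, 0], 0.01],
    [[0.057, 0, -0.097], [0, -0.524, 0], 0.01],
  ],
)

```text
t: 14.12
tool_pos: [0.5309, 0.1181, 0.1181]
tcp_rot: [0.131, 0.051, 0.99, -0.007]
contact_force: [0.4, -0.5, -0.8]
finger_gap: 0.0197
```

```bash
python3 - <<'E'
from h import *
np.set_printoptions(precision=4,suppress=True)
S=read_camera("side");o=get_obs();print(o["t"],o["tool_pos"],o["contact_force"],o["wrist_torque"],o["finger_gap"])
q=mark_of(S,"paddle_end");print(q[:2]);
for k in(22,30):
  g=np.array([.3536,.1351,.009]);e=g+.32*np.array([np.cos(np.radians(k))*.995,-.1*np.cos(np.radians(k)),np.sin(np.radians(k))]);print(k,e,proj(S,e))
a=cv2.resize(S["color"][90:250,280:440],(560,560),interpolation=3);cv2.imwrite("pics/f.png",a[:,:,::-1])
E
```

```text
14.175 [0.5316 0.1181 0.1179] [ 0.3063  0.132  -0.3958] [0.0842 0.2434 0.0261] 0.019650929343900607
[{'at': [155.1, 362.1], 'conf': 0.72}, {'at': [121.2, 276.9], 'conf': 0.53}]
22 [0.6488 0.1054 0.1289] [np.float64(165.28445419552494), np.float64(368.5750002803447)]
30 [0.6293 0.1074 0.169 ] [np.float64(158.3804627804864), np.float64(363.9702256344058)]
```

View pics/f.png

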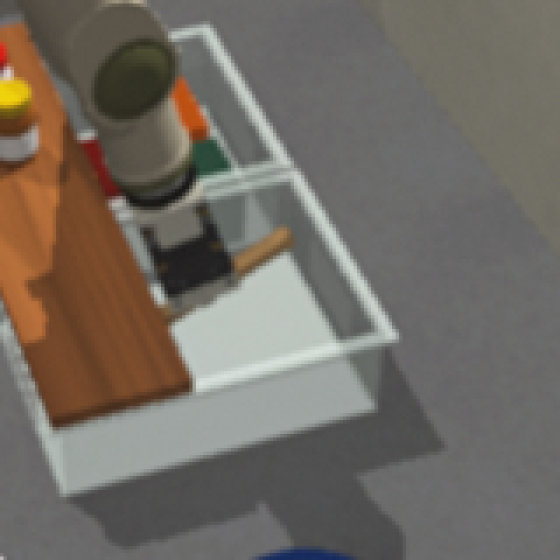

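The side crop shows the handle raised in the fingers, its end at (285,237) inside the rim. The plank has not moved. Now I pull along the paddle's axis, then up.

>>> carry_out(
  rows=[
    [[-0.015, 0, -0.004], [0, 0, 0], 0.01],
    [[-0.03, 0, -0.008], [0, 0, 0], 0.01],
    [[-0.045, 0, -0.012], [0, 0, 0], 0.01],
    [[-0.06, 0, -0.016], [0, 0, 0], 0.01],
    [[-0.075, 0, -0.02], [0, 0, 0], 0.01],
    [[-0.09, 0, -0.024], [0, 0, 0], 0.01],
    [[-0.105, 0, -0.028], [0, 0, 0], 0.01],
    [[-0.12, 0, -0.032], [0, 0, 0], 0.01],
    [[-0.135, 0, -0.036], [0, 0, 0], 0.01],
    [[-0.15, 0, -0.04], [0, 0, 0], 0.01],
    [[-0.165, 0, -0.044], [0, 0, 0], 0.01],
    [[-0.178, 0, -0.048], [0, 0, 0], 0.01],
    [[-0.182, 0, -0.06], [0, 0, 0], 0.01],
    [[-0.19, 0, -0.09], [0, 0, 0], 0.01],
    [[-0.198, 0, -0.12], [0, 0, 0], 0.01],
    [[-0.206, 0, -0.15], [0, 0, 0], 0.01],
    [[-0.217, 0, -0.192], [0, 0, 0], 0.01],
    [[-0.217, 0, -0.192], [0, 0, 0], 0.01],
    [[-0.217, 0, -0.192], [0, 0, 0], 0.01],
  ],
)

```text
t: 16.6
tool_pos: [0.6901, 0.101, 0.359]
tcp_rot: [0.13, 0.052, 0.99, -0.007]
contact_force: [0.0, -0.8, -0.8]
finger_gap: 0.0197
```

```bash
python3 - <<'E'
from h import *
np.set_printoptions(precision=4,suppress=True)
S=read_camera("side");T=read_camera("top");o=get_obs();print(o["t"],o["tool_pos"],o["tcp_rot"],o["contact_force"],o["wrist_torque"],o["finger_gap"])
for n in("paddle_end","paddle_blade","plank"):
    a=mark_of(S,n);b=mark_of(T,n);print(n,[(np.round(q["at"]),round(q["conf"],2)) for q in a+b])
    if a and b: print(tri(ray(S,a[0]["at"]),ray(T,b[0]["at"])))
a=np.hstack([S["color"][90:330,280:480],T["color"][110:310,250:450][:200].repeat(1,0) if 0 else cv2.copyMakeBorder(T["color"][100:310,250:450],0,30,0,0,0)])
cv2.imwrite("pics/g.png",cv2.resize(a,(800,480),interpolation=3)[:,:,::-1])
E
```

```text
16.7 [0.69   0.101  0.3579] [ 0.1296  0.0517  0.9902 -0.0073] [ 0.0807  0.3115 -1.1996] [ 0.0186  0.2191 -0.0129] 0.019887871328826655
paddle_end [(array([ 92., 414.]), 0.59), (array([122., 278.]), 0.58), (array([269., 369.]), 0.45), (array([ 72., 278.]), 0.46)]
(array([0.7906, 0.0994, 0.416 ]), np.float64(0.001341748142925659))
paddle_blade [(array([196., 331.]), 0.27), (array([152., 292.]), 0.23)]
plank [(array([148., 292.]), 0.81), (array([315., 421.]), 0.37), (array([269., 370.]), 0.16), (array([216., 226.]), 0.56), (array([189., 202.]), 0.53)]
(array([0.4191, 0.2976, 0.1291]), np.float64(0.003872251186119684))
```

View pics/g.png

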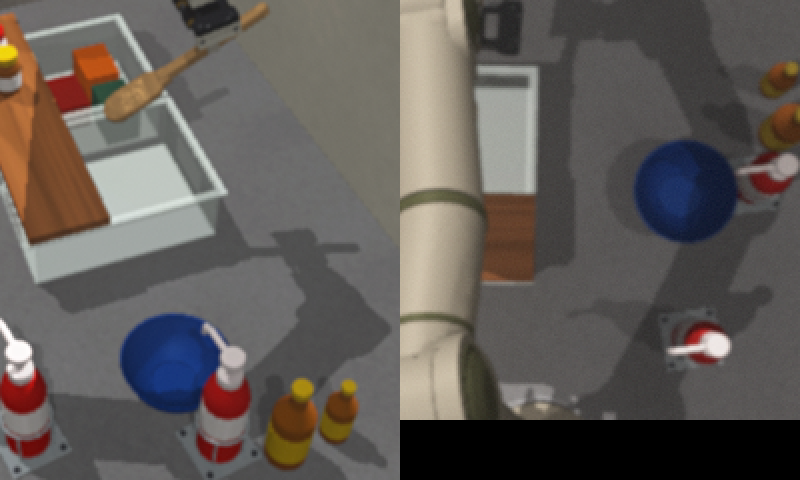

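```bash
python3 - <<'E'
from h import *
np.set_printoptions(precision=4,suppress=True)
S=read_camera("side");print(proj(S,(.515,.127,.256)),"seen 146,336")
o=get_obs();q=o["tcp_rot"];Rt=R.from_quat([q[1],q[2],q[3],q[0]])
d=np.array([.48,-.262,.14])-[.5416,.1244,.2715];p=o["tool_pos"]
rows(p+d*[1,1,0],Rt,o);rows(p+d,Rt,o);print(p+d)
E
```

```text
[np.float64(145.05774673670888), np.float64(332.04439302337374)] seen 146,336
shift [ 0.0202 -0.3907 -0.0051] turn [0. 0. 0.]
shift [ 0.0543 -0.3906  0.1219] turn [0. 0. 0.]
[ 0.6292 -0.2855  0.2272]
```

>>> carry_out(
  rows=[
    [[0.002, -0.04, 0], [0, 0, 0], 0.01],
    [[0.004, -0.08, 0], [0, 0, 0], 0.01],
    [[0.006, -0.12, 0], [0, 0, 0], 0.01],
    [[0.008, -0.16, 0], [0, 0, 0], 0.01],
    [[0.01, -0.2, 0], [0, 0, 0], 0.01],
    [[0.012, -0.24, 0], [0, 0, 0], 0.01],
    [[0.014, -0.28, 0], [0, 0, 0], 0.01],
    [[0.017, -0.32, -0.002], [0, 0, 0], 0.01],
    [[0.019, -0.36, -0.005], [0, 0, 0], 0.01],
    [[0.02, -0.38, -0.005], [0, 0, 0], 0.01],
    [[0.02, -0.391, -0.005], [0, 0, 0], 0.01],
    [[0.027, -0.391, 0.02], [0, 0, 0], 0.01],
    [[0.034, -0.391, 0.045], [0, 0, 0], 0.01],
    [[0.04, -0.391, 0.07], [0, 0, 0], 0.01],
    [[0.047, -0.391, 0.095], [0, 0, 0], 0.01],
    [[0.05, -0.391, 0.105], [0, 0, 0], 0.01],
    [[0.05, -0.391, 0.105], [0, 0, 0], 0.01],
    [[0.05, -0.391, 0.105], [0, 0, 0], 0.01],
  ],
)

```text
t: 19.3
tool_pos: [0.6296, -0.286, 0.2461]
tcp_rot: [0.131, 0.052, 0.99, -0.007]
contact_force: [-0.1, 0.5, 0.6]
finger_gap: 0.0198
```

```bash
python3 - <<'E'
from h import *
np.set_printoptions(precision=4,suppress=True)
S=read_camera("side");T=read_camera("top");o=get_obs();print(o["t"],o["tool_pos"],o["tcp_rot"],o["contact_force"],o["finger_gap"])
for n in("paddle_end","paddle_blade","bowl_rim"):
    a=mark_of(S,n);b=mark_of(T,n);print(n,[(np.round(q["at"]),round(q["conf"],2)) for q in a],[(np.round(q["at"]),round(q["conf"],2)) for q in b])
    if a and b: print(tri(ray(S,a[0]["at"]),ray(T,b[0]["at"])))
P=o["tool_pos"];bl=P+[.5416-.69,.1244-.101,.2715-.358];print("pred blade",bl,proj(S,bl),proj(T,bl))
a=np.hstack([S["color"][200:340,300:440],T["color"][130:270,340:480]])
cv2.imwrite("pics/i.png",cv2.resize(a,(800,400),interpolation=3)[:,:,::-1])
E
```

```text
19.4 [ 0.6295 -0.286   0.2461] [ 0.1314  0.0518  0.9899 -0.0073] [-0.4854 -0.1529 -1.1604] 0.01956283094962171
paddle_end [(array([205., 456.]), 0.98)] [(array([105., 414.]), 0.62)]
(array([ 0.7225, -0.2962,  0.3088]), np.float64(0.004048549320927397))
paddle_blade [(array([254., 374.]), 0.62)] [(array([184., 442.]), 0.59)]
(array([ 0.4595, -0.3632,  0.3034]), np.float64(0.020105938793679425))
bowl_rim [(array([272., 370.]), 0.79)] [(array([197., 393.]), 0.83), (array([191., 280.]), 0.47)]
(array([ 0.4788, -0.2673,  0.0606]), np.float64(0.0059995554223164944))
pred blade [ 0.4811 -0.2626  0.1596] [np.float64(252.4710370320528), np.float64(369.8016695617254)] [np.float64(190.79264822161826), np.float64(397.42411152562363)]
```

View pics/i.png

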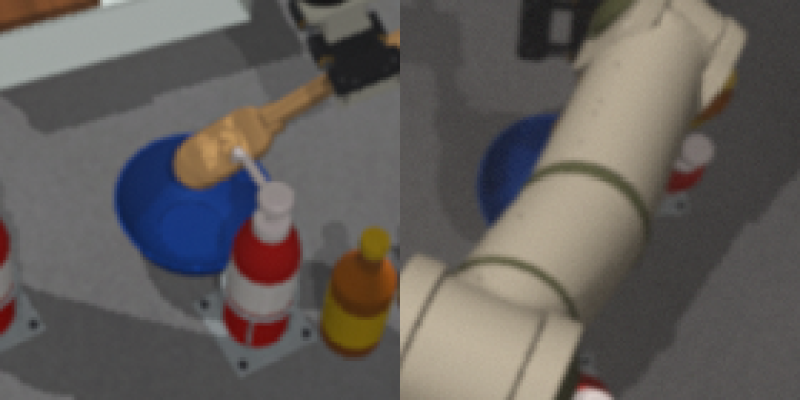

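Both halves of the picture fit. In the side view the blade (225,150) lies over the bowl, clear of the spout and rim, and the bowl and bottles stand where they were. The predicted blade position is (0.481, -0.263, 0.160) against a bowl centre of (0.479, -0.267). Handing in.

```bash
python3 - <<'E'
from h import *
o=get_obs();print(o["t"],abs(o["dq"]).max(),o["contact_force"],o["finger_gap"])
print(job_done())
E
```

```text
19.7 0.003102478444476813 [-1.33494261 -0.28720363 -1.16648359] 0.019452540755805166
the job is handed in; nothing more can be done
None
```

I pressed the red syrup pump to its stop and let it come back up. Then I tilted the paddle about 30°, drew it out through the gap, and handed the job in at 19.7 s while holding it over the bowl. No verdict was reported.

**Pump:** pushing to the stop put the tool at z = 0.232 m, matching the 18 mm stroke, with 38 N. The pictures show it back up afterwards. The tool touched about 15 mm off the centre I had estimated, because the move stopped short.

**Last checks:**
- **Grip and rest:** the fingers hold the handle at a 19.5 mm opening, and the arm is at rest.
- **Blade position:** the blade is at about (0.481, -0.263, 0.160), within about 5 mm horizontally of the bowl's centre at (0.479, -0.267).
- **Other things:** plank, bowl, bottles and jars looked unmoved in the pictures. The last picture did not cover the plank and jars; I last saw them, partly, just after the paddle came out.

**Disagreements:** the paddle-blade network was unusable in the last top view, where the arm hides the blade and it marked the syrup pump instead. I took the blade position from the grip geometry. The side view agrees with it to about 4 px, roughly 1 cm.

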